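# Press the four dowels of a mould block home

## Robot

A 7-joint arm with a two-finger parallel gripper is mounted at the origin on a cart in front of the work surface, level with it; the furniture and walls round the work are solid. World frame = base frame: x ahead of the robot, y to its left, z up, the work surface at z = 0. Lengths are in m, angles in rad, forces in N, time in s.
With the tool pointing down it reaches from about 0.4 to 0.875 m from the base axis. Payload 19.3 kg.
Tool frame: the origin (TCP) lies at the very end of the fingers, on their centre line; the grasp point (between the pads) lies 19 mm behind it; z points along the fingers, y is the line along which they close (so a half turn about z gives the same grasp; the last joint's range is limited). The gripper opens to 85 mm and grips with 20 to 120 N. Pads are 22 mm wide; open, the fingers measure 114 mm over their backs; the gripper's body (76 mm by 85 mm) begins 54 mm behind the grasp point. The pads swing forward as they close: fully open they stand 13 mm farther back than shut.
Start: joints at [-1.357, 0.521, -0.036, 1.599, 0.021, 1.021, -0.113], TCP at [0.175, 0.6, 0.231] pointing down, gripper open.
Joint ranges: [-2.91, 2.91], [-0.3, 2.13], [-1.5, 1.42], [0.17, 2.43], [-1.26, 4.41], [0.16, 1.93], [-2.52, 2.52]. Speed limits (rad/s): [1.89, 1.89, 2.39, 2.39, 3.01, 3.01, 3.01].

## Interface

Orientations are given as [roll, pitch, yaw] about the fixed x, y, z axes, in that order (R = Rz(yaw) Ry(pitch) Rx(roll)).
In Python, from workcell import bot gives the robot as it stands. The module is installed in compiled form; this text tells all that it offers.
- The arm moves only by the tool apply_moves, never from a script. Its arguments are lists of equal length, an entry for each row: "claw": the finger opening in m, from 0 to 0.0854; "xyz": the shift along the tool's x, y, z in m, a list of three; "twist": the turn, a rotation vector about the tool's x, y, z in rad, a list of three. A call has 1 to 20 rows; each row shifts and turns the commanded pose from where the row before left it, along the tool's axes as they then stand; what a row does not reach is not made up. A row lasts 1/10 s, in which the tool goes at most 50 mm and 8.59 degrees, less where a joint would pass 70% of its speed; a pose out of reach is approached as far as the arm can. A call with a gripper value outside its range is refused whole. The fingers move at their own pace and stop on an object; "force" is the grip in N (left out, the last holds). Time passes only in rows, so rows that do not move let the fingers close. It gives the time, the measured TCP pose, the force, the opening and the grip force at its end, in the units of the state.
- bot.observe(): the state, without advancing time (a new reading comes with each control period).
- bot.grab_frame(name): name is "scene" or "top" or "wrist"; returns a dict with "img" (384x512x3 uint8, red, green, blue), "vfov" (degrees; the focal length in pixels is half the picture's height over the tangent of half this angle, whatever the lens; pixels are square), "cx", "cy" (the principal point, pixels), "view" (4x4, takes a point from world to camera coordinates). Camera axes: x right, y up, looking along -z (the intrinsics and any distortion apply to the point x, -y, -z); pixel columns grow to the right and rows downward; lengths in m; the calibration is good to about 2 mm. A picture is of the moment at which its call begins. There is no depth.
- bot.job_done(): hands the job in; it is judged then, once.
Trained networks look in the newest picture that a camera, given by its name, has taken for a name from the list of things; names that differ only in an ending like _2 or _b are one class to them, and where a whole thing is asked for, a point or a joint stands for the part that bears it (a point fixed in the world has none). Each returns a list of dicts, best first, with "score" (0 to 1); they miss things now and then, are a little off and sometimes report something else, mostly with a low value. They report only what shows in the picture. A call takes as long as a camera call. They do not tell look-alikes from the thing itself.
- bot.find_in(camera, query): "position" ([x, y, z] in m, in world coordinates, good to about 4 mm: the middle of the surface that is visible of it).
The state is a dict: "clock": time; "qpos": joint angles; "qd": joint speeds; "joint_efforts": joint torques, N m; "position": TCP position; "tool_rot": TCP orientation; "force": force on the tool from outside, world axes, zero at the start; "moment": the same for the moment, N m; "grip_width": finger opening in m; "finger_force": force on a finger pad.
Only numpy, scipy, OpenCV 4.12 (cv2) and the standard library are available. Lean on these libraries where they do the work, as an engineer would, in place of code of your own. Each camera call takes 0.05 s, during which the arm holds its last target. There are 200 camera calls.

## Task

The square mould block has a steel dowel that has crept out of each of its four sides. Turn the upright block so that one side after the other faces the round boss on the bench stop and press each dowel, one after another, against the boss until you feel it seat on the hidden shoulder inside the block (some seat deeper than others). The bench stop only stands there by its own weight, so press gently and do not push it away. Then leave the block standing upright on the bench, let go and well clear of the bench stop; keep it upright throughout and do not disturb the jar, the beaker or the roll of tape.

Things in the scene. Friction and masses are not known exactly. Their poses are not given: they have to be found in the camera images.
- mould: square aluminium mould block, 56 x 56 x 64 mm tall, round cavity in its top, about 0.5 kg, loose, upright. Origin: centre of its underside; x, y square to its sides. Mid-side, 18 mm above the underside, a 10 mm dowel stands out of each side, 4 to 18 mm at the start. Above 23 mm the sides are plain for gripping; on a gripped side the finger fouls the stop's plate, so regrip for the other two
- anvil: loose cast bench stop, 2.2 kg, standing by its own weight, may stand turned; slides back if pushed with more than roughly 9 N. Grey upright plate 64 mm wide (its x), 20 mm thick (y), 72 mm tall, on a foot 100 x 80 mm, 22 mm high, that lies behind (-y) and under it, not in front. Origin on the bench; the plate's front face looks along its own +y, 22 mm from the origin
- boss: round steel boss, 26 mm in diameter, 2.5 mm out from the stop's plate, part of it. Origin: centre of its flat front face, 20 mm above the bench; its +y points straight out of that face, away from the plate, z up. It meets a dowel squarely when the block slides on the bench or up to 5 mm above it
- dowel_a (a joint): how far the dowel in the block's +x side has been pushed in from its outermost place (m): 0.008 = seated on the solid shoulder inside the block. Where that lies cannot be seen: the seated end stays 0.5 to 9.5 mm out of the side. It slides stiffly, at about 3 N, and stays where it is left; once seated, the force rises steeply
- dowel_b (a joint): how far the dowel in the block's +y side has been pushed in from its outermost place (m): 0.008 = seated on the solid shoulder inside the block. Where that lies cannot be seen: the seated end stays 0.5 to 9.5 mm out of the side. It slides stiffly, at about 3 N, and stays where it is left; once seated, the force rises steeply
- dowel_c (a joint): how far the dowel in the block's -x side has been pushed in from its outermost place (m): 0.008 = seated on the solid shoulder inside the block. Where that lies cannot be seen: the seated end stays 0.5 to 9.5 mm out of the side. It slides stiffly, at about 3 N, and stays where it is left; once seated, the force rises steeply
- dowel_d (a joint): how far the dowel in the block's -y side has been pushed in from its outermost place (m): 0.008 = seated on the solid shoulder inside the block. Where that lies cannot be seen: the seated end stays 0.5 to 9.5 mm out of the side. It slides stiffly, at about 3 N, and stays where it is left; once seated, the force rises steeply
- jar_amber: small amber glass jar, 57 mm wide, 62 mm tall, loose; a bystander. Origin at the centre of its underside
- beaker_c: clear glass beaker, 69 mm wide, 100 mm tall, loose; a bystander. Origin at the centre of its underside
- tape_roll: roll of masking tape, 75 mm wide, 18 mm high, lying flat, loose; a bystander. Origin at the centre of its underside
Mind the look-alikes: they are no part of the job. What is shaped like the mould but pink is not meant.

How it is judged:
By the outcome, as a careful person would: the job done as asked, in the order asked, and still so for the second after the job is handed in, with the robot touching nothing.
It also fails if it takes over 72 s, if anything falls off the work surface, if the arm or the gripper's body presses on something with over 40 N, if the wrist force passes 120 N, or if a joint passes its speed limit or range.

## Working session

There is one attempt and no reset: what is moved stays moved. The work goes in short steps, Python scripts to look and compute and a tool call to move; the robot and the scene stay as the last step left them, time stands still between calls to the robot, and variables do not carry over. Pictures are saved under pics/ and viewed, at most 10 in all, crops included, and the job is handed in when it is done.

Besides the shell and the picture viewer there is one more tool, called after "Request:" as name(argument=value, ...) on one line, values as JSON. apply_moves: Moves the arm, as the interface text tells. Its arguments: {"type":"object","properties":{"claw":{"type":"array"},"xyz":{"type":"array"},"twist":{"type":"array"},"force":{"type":"number"}},"required":["claw","xyz","twist"]}

```bash
mkdir -p pics
cat > h.py <<'E'
from workcell import bot
import numpy as np, cv2
def snap(n,f):
    d=bot.grab_frame(n); cv2.imwrite('pics/'+f,d['img'][:,:,::-1]); return d
def proj(d,P):
    P=np.atleast_2d(P); f=192/np.tan(np.radians(d['vfov'])/2)
    c=(d['view']@np.c_[P,np.ones(len(P))].T).T
    return np.c_[d['cx']+f*c[:,0]/-c[:,2], d['cy']-f*c[:,1]/-c[:,2]]
def ray(d,u,v,z):
    f=192/np.tan(np.radians(d['vfov'])/2); V=np.linalg.inv(d['view'])
    r=V[:3,:3]@np.array([(u-d['cx'])/f,-(v-d['cy'])/f,-1]); o=V[:3,3]
    return o+r*(z-o[2])/r[2]
E
python3 - <<'E'
from h import *
np.set_printoptions(precision=4,suppress=True)
a=snap('top','top0.png');b=snap('scene','scene0.png')
cv2.imwrite('pics/both.png',np.hstack([a['img'],b['img']])[:,:,::-1])
for c in('top','scene'):
  for q in('mould','anvil','boss','dowel_a','jar_amber','beaker_c','tape_roll'):
    print(c,q,[(np.round(r['position'],3).tolist(),round(r['score'],2)) for r in bot.find_in(c,q)][:4])
s=bot.observe();print(s)
print(a['vfov'],a['view'],a.keys())
E
```

```text
top mould [([0.607, 0.472, 0.068], 0.86), ([0.407, 0.625, 0.063], 0.8), ([0.419, 0.362, 0.063], 0.77), ([0.528, 0.363, 0.06], 0.62)]
top anvil [([0.574, 0.151, 0.02], 0.81)]
top boss []
top dowel_a []
top jar_amber [([0.676, 0.302, 0.022], 0.79)]
top beaker_c [([0.498, 0.531, 0.037], 0.7)]
top tape_roll [([0.722, 0.147, 0.016], 0.96)]
scene mould [([0.52, 0.346, 0.049], 0.97), ([0.606, 0.461, 0.052], 0.63), ([0.403, 0.603, 0.049], 0.61), ([0.423, 0.342, 0.05], 0.57)]
scene anvil [([0.576, 0.147, 0.022], 0.84)]
scene boss []
scene dowel_a []
scene jar_amber [([0.674, 0.304, 0.039], 0.71)]
scene beaker_c [([0.674, 0.302, 0.041], 0.68), ([0.485, 0.509, 0.068], 0.58)]
scene tape_roll [([0.724, 0.141, 0.017], 0.87)]
{'clock': 0.8, 'qpos': array([-1.3572,  0.5214, -0.0363,  1.5995,  0.0212,  1.0211, -0.1128]), 'qd': array([ 0.0004,  0.0005, -0.0001, -0.0003,  0.001 ,  0.0003, -0.0002]), 'joint_efforts': array([  0.0002, -92.68  ,   1.9793, -37.0236,   0.0183,   0.0019,
        -0.    ]), 'position': array([0.175 , 0.6   , 0.2313]), 'tool_rot': array([-3.1416, -0.    ,  2.8578]), 'force': array([ 0.0795,  0.669 , -0.5209]), 'moment': array([-0.0081,  0.0256, -0.0449]), 'finger_force': 0.0, 'grip_width': 0.08541623922616438}
46.68000961918279 [[ 0.0178 -0.9995 -0.0263  0.3782]
 [ 0.9839  0.0128  0.1782 -0.5378]
 [-0.1778 -0.029   0.9836 -1.1256]
 [ 0.      0.      0.      1.    ]] dict_keys(['img', 'vfov', 'cx', 'cy', 'view'])
```

View pics/top0.png

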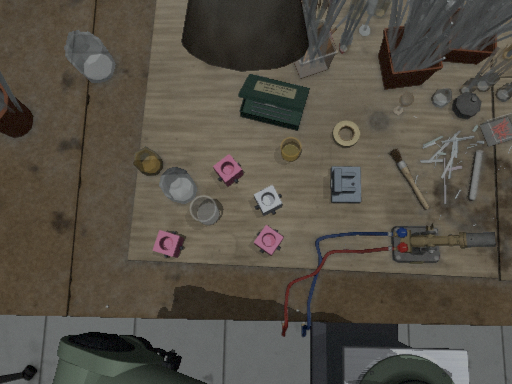

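View pics/scene0.png

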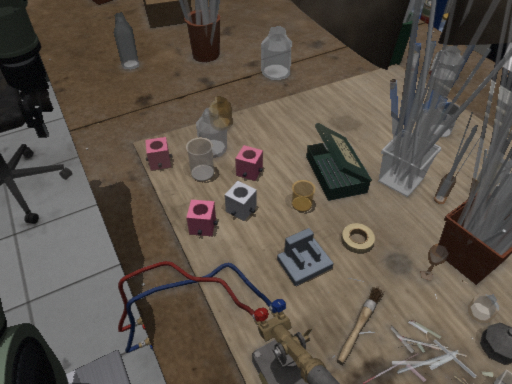

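The top view shows the white mould at pixel (268,200) with pink look-alikes at (228,170), (268,240) and (167,243). The stop is at (346,185). I'll zoom in to measure angles.

Run:
```python
from h import *
i=cv2.imread('pics/top0.png')[155:225,240:370]; j=cv2.imread('pics/scene0.png')[175:290,215:345]
a=cv2.resize(i,None,fx=6,fy=6,interpolation=cv2.INTER_CUBIC)
cv2.imwrite('pics/c1.png',a[:420]);
cv2.imwrite('pics/c2.png',cv2.resize(j,None,fx=5,fy=5,interpolation=cv2.INTER_CUBIC))
```

```text
(no output)
```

View pics/c1.png

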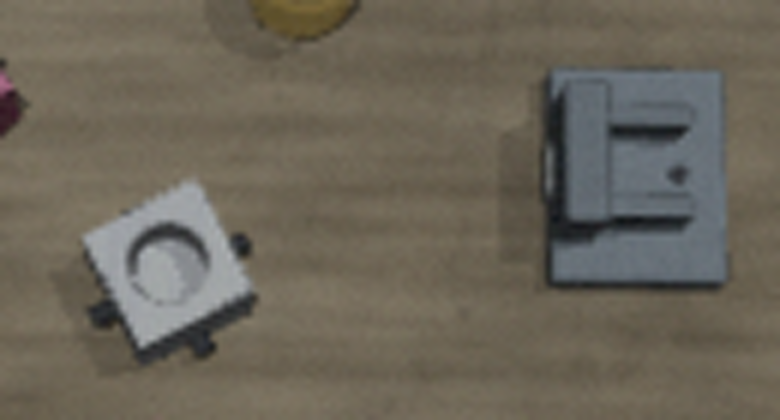

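View pics/c2.png

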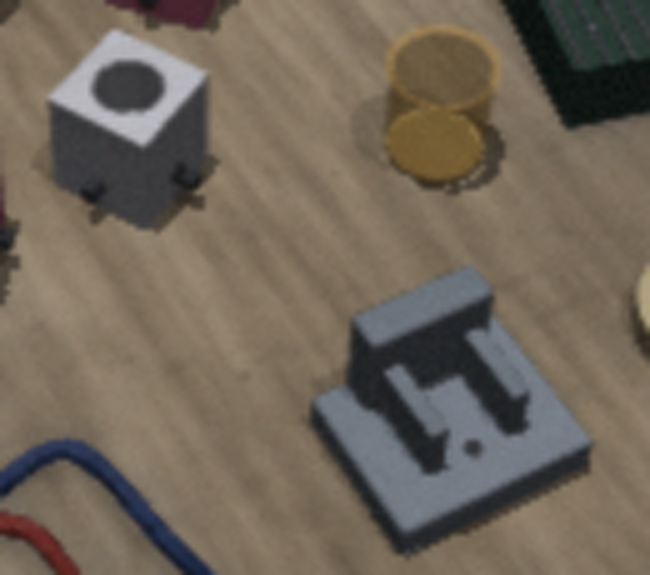

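The crops show the mould's top corners at crop pixels (195,180), (82,238), (140,350) and (252,292). The stop's foot corners are at (548,70), (722,70), (727,285) and (547,285), with the plate facing left (world +y).

Run:
```python
from h import *
np.set_printoptions(precision=4,suppress=True)
d=bot.grab_frame('top')
def R(pts,z): return np.array([ray(d,240+(x+.5)/6-.5,155+(y+.5)/6-.5,z) for x,y in pts])
m=R([(195,180),(82,238),(140,350),(252,292)],.064);print(m,m.mean(0),np.linalg.norm(np.diff(m,axis=0),axis=1))
e=np.diff(np.r_[m,m[:1]],axis=0);print('ang',np.degrees(np.arctan2(e[:,1],e[:,0])))
a=R([(548,70),(722,70),(727,285),(547,285)],.022);print(a,a.mean(0),np.linalg.norm(np.diff(a,axis=0),axis=1))
e=np.diff(np.r_[a,a[:1]],axis=0);print('ang',np.degrees(np.arctan2(e[:,1],e[:,0])))
p=R([(565,80),(608,80),(608,221),(566,221)],.072);print(p,p.mean(0))
print(R([(102,314),(204,345),(240,245)],.018))
w=bot.grab_frame('wrist');V=np.linalg.inv(w['view']);print(w['vfov'],V)
```

```text
[[0.5647 0.3514 0.064 ]
 [0.5381 0.4006 0.064 ]
 [0.4889 0.3743 0.064 ]
 [0.5151 0.3259 0.064 ]] [0.5267 0.3631 0.064 ] [0.0559 0.0558 0.055 ]
ang [ 118.3859 -151.9514  -61.5662   27.1822]
[[0.6269 0.1906 0.022 ]
 [0.6278 0.1115 0.022 ]
 [0.5282 0.1115 0.022 ]
 [0.5271 0.1922 0.022 ]] [0.5775 0.1515 0.022 ] [0.0791 0.0996 0.0807]
ang [-89.3622 179.9968  90.7643  -0.8888]
[[0.6097 0.1901 0.072 ]
 [0.6099 0.1713 0.072 ]
 [0.547  0.1723 0.072 ]
 [0.5468 0.1904 0.072 ]] [0.5783 0.181  0.072 ]
[[0.5118 0.3927 0.018 ]
 [0.4982 0.3463 0.018 ]
 [0.5444 0.3305 0.018 ]]
71.67911321497759 [[ 0.2805 -0.9125 -0.2979  0.099 ]
 [ 0.9599  0.2663  0.0881  0.6228]
 [-0.0011 -0.3107  0.9505  0.3741]
 [ 0.      0.      0.      1.    ]]
```

Request:
apply_moves(claw=[0.085,0.085,0.085,0.085,0.085,0.085,0.085,0.085,0.085,0.085,0.085,0.085,0.085,0.085,0.085,0.085,0.085,0.085,0.085], xyz=[[-0.0337,-0.01075,0],[-0.0337,-0.01075,0],[-0.0337,-0.01075,0],[-0.0337,-0.01075,0],[-0.0337,-0.01075,0],[-0.0337,-0.01075,0],[-0.0337,-0.01075,0],[-0.0337,-0.01075,0],[-0.0337,-0.01075,0],[-0.0337,-0.01075,0],[-0.0337,-0.01075,0],[-0.0337,-0.01075,0],[0,0,0.01],[0,0,0.01],[0,0,0.01],[0,0,0.01],[0,0,0.01],[0,0,0.01],[0,0,0]], twist=[[0,0,0],[0,0,0],[0,0,0],[0,0,0],[0,0,0],[0,0,0],[0,0,0],[0,0,0],[0,0,0],[0,0,0],[0,0,0],[0,0,0],[0,0,0.133],[0,0,0.133],[0,0,0.133],[0,0,0.133],[0,0,0.133],[0,0,0.133],[0,0,0]], force=60)

```text
clock: 2.8
position: [0.5265, 0.3627, 0.1701]
tool_rot: [-3.14, 0.001, 2.058]
force: [0.1, 0.3, 1.0]
grip_width: 0.0849
finger_force: 0.0
```

Run:
```python
from h import *
np.set_printoptions(precision=4,suppress=True)
s=bot.observe();print(s['clock'],s['position'],s['tool_rot'],s['qpos'])
w=snap('wrist','w1.png')
c,sn=np.cos(np.radians(28)),np.sin(np.radians(28));
P=[[.5267+28*(a*c-b*sn)/1e3,.3631+28*(a*sn+b*c)/1e3,.064] for a,b in((1,1),(-1,1),(-1,-1),(1,-1))]
print(proj(w,P)); im=cv2.imread('pics/w1.png')
cv2.polylines(im,[np.int32(np.round(proj(w,P)))],True,(0,0,255),1); cv2.imwrite('pics/w1b.png',cv2.resize(im,(800,600)))
```

```text
2.8 [0.5265 0.3627 0.1701] [-3.1397  0.0007  2.0577] [-0.8417  0.623   0.2226  1.6243 -0.1629  0.9145 -0.0728]
[[283.7471 163.0192]
 [224.8168 163.1164]
 [226.8425 217.3923]
 [281.9587 217.341 ]]
```

View pics/w1b.png

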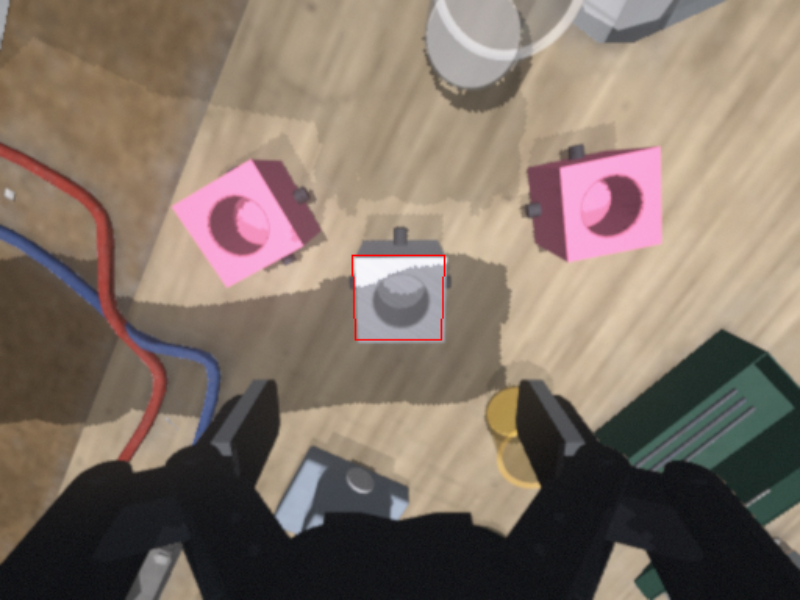

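The projected outline fits the mould in the wrist view (corners at about (352,255) to (444,340)). I'll descend, grip and lift 2 mm.

Request:
apply_moves(claw=[0.085,0.085,0.085,0.085,0.085,0.085,0.056,0.05,0.05,0.05,0.05,0.05,0.05], xyz=[[0,0,0.03],[0,0,0.03],[0,0,0.03],[0,0,0.03],[0,0,0.022],[0,0,0],[0,0,0],[0,0,0],[0,0,0],[0,0,0],[0,0,0],[0,0,-0.002],[0,0,0]], twist=[[0,0,0],[0,0,0],[0,0,0],[0,0,0],[0,0,0],[0,0,0],[0,0,0],[0,0,0],[0,0,0],[0,0,0],[0,0,0],[0,0,0],[0,0,0]])

```text
clock: 4.15
position: [0.5273, 0.3631, 0.0322]
tool_rot: [3.141, -0.0, 2.06]
force: [-0.5, 0.1, -5.2]
grip_width: 0.055
finger_force: 64.5
```

Request:
apply_moves(claw=[0.05,0.05,0.05,0.05,0.05,0.05,0.05,0.05,0.05,0.05,0.05], xyz=[[-0.0226,-0.0005,0],[-0.0226,-0.0005,0],[-0.0226,-0.0005,0],[-0.0226,-0.0005,0],[-0.0226,-0.0005,0],[0,0,0],[0,0,0],[0,0,0],[0,0,0],[0,0,0],[0,0,0]], twist=[[0,0,0],[0,0,0],[0,0,0],[0,0,0],[0,0,0],[0,0,0.1222],[0,0,0.1222],[0,0,0.1222],[0,0,0.1222],[0,0,0],[0,0,0]])

```text
clock: 5.25
position: [0.5779, 0.2621, 0.0314]
tool_rot: [3.142, 0.0, 1.575]
force: [-0.5, -0.3, -5.0]
grip_width: 0.0554
finger_force: 64.7
```

Run:
```python
from h import *
np.set_printoptions(precision=4,suppress=True)
s=bot.observe();print(s['clock'],s['position'],s['tool_rot'],s['force'],s['qpos'][6])
w=snap('scene','s2.png');t=snap('top','t2.png')
i=w['img'][190:290,240:350];j=t['img'][140:240,290:400]
f=lambda i:cv2.resize(i[:,:,::-1],(400,364),interpolation=cv2.INTER_CUBIC)
cv2.imwrite('pics/c3.png',np.hstack([f(i),f(j)]))
```

```text
5.25 [0.5779 0.2621 0.0314] [3.1416 0.0002 1.5751] [-0.4541 -0.2727 -4.9838] -0.236770113866084
```

View pics/c3.png

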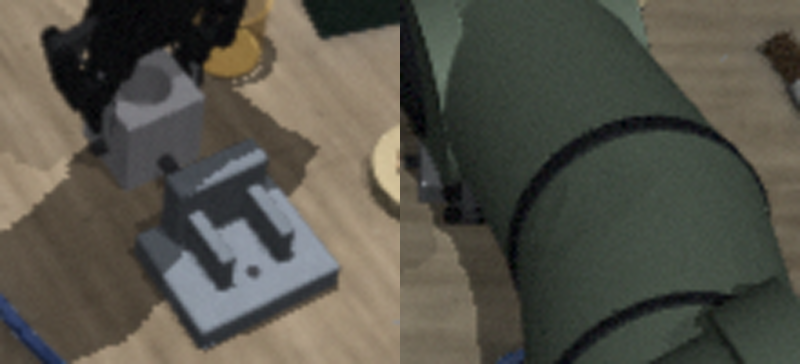

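The scene view shows the gripped block with one dowel facing the boss. I'll approach along -y.

Request:
apply_moves(claw=[0.05,0.05,0.05,0.05,0.05,0.05], xyz=[[-0.005,0,0],[-0.005,0,0],[-0.004,0,0],[-0.003,0,0],[-0.002,0,0],[0,0,0]], twist=[[0,0,0],[0,0,0],[0,0,0],[0,0,0],[0,0,0],[0,0,0]])

```text
clock: 5.95
position: [0.5781, 0.2425, 0.0314]
tool_rot: [3.142, 0.0, 1.571]
force: [-0.0, -0.1, -4.7]
grip_width: 0.0553
finger_force: 64.7
```

Request:
apply_moves(claw=[0.05,0.05,0.05], xyz=[[-0.002,0,0],[-0.001,0,0],[0,0,0]], twist=[[0,0,0],[0,0,0],[0,0,0]])

```text
clock: 6.25
position: [0.578, 0.2399, 0.0313]
tool_rot: [-3.142, 0.0, 1.571]
force: [-0.1, -0.8, -3.8]
grip_width: 0.055
finger_force: 64.7
```

Request:
apply_moves(claw=[0.05,0.05,0.05], xyz=[[-0.002,0,0],[-0.001,0,0],[0,0,0]], twist=[[0,0,0],[0,0,0],[0,0,0]])

```text
clock: 6.55
position: [0.578, 0.2367, 0.0313]
tool_rot: [3.142, 0.0, 1.571]
force: [0.4, -0.6, -3.1]
grip_width: 0.0552
finger_force: 64.7
```

Request:
apply_moves(claw=[0.05,0.05,0.05], xyz=[[-0.002,0,0],[-0.001,0,0],[0,0,0]], twist=[[0,0,0],[0,0,0],[0,0,0]])

```text
clock: 6.85
position: [0.578, 0.2337, 0.0313]
tool_rot: [3.142, 0.0, 1.571]
force: [-0.1, 0.2, -2.3]
grip_width: 0.0547
finger_force: 64.7
```

Request:
apply_moves(claw=[0.05,0.05,0.05], xyz=[[-0.001,0,0],[-0.001,0,0],[0,0,0]], twist=[[0,0,0],[0,0,0],[0,0,0]])

```text
clock: 7.15
position: [0.578, 0.2322, 0.0313]
tool_rot: [3.141, -0.0, 1.571]
force: [-0.7, 3.3, -4.0]
grip_width: 0.0552
finger_force: 64.9
```

Request:
apply_moves(claw=[0.05,0.05,0.05], xyz=[[-0.001,0,0],[-0.001,0,0],[0,0,0]], twist=[[0,0,0],[0,0,0],[0,0,0]])

```text
clock: 7.45
position: [0.578, 0.2298, 0.0313]
tool_rot: [3.142, 0.0, 1.571]
force: [-0.4, 3.1, -3.3]
grip_width: 0.0554
finger_force: 64.9
```

Request:
apply_moves(claw=[0.05,0.05], xyz=[[-0.001,0,0],[0,0,0]], twist=[[0,0,0],[0,0,0]])

```text
clock: 7.65
position: [0.578, 0.2289, 0.0313]
tool_rot: [3.142, 0.0, 1.571]
force: [0.5, 3.4, -4.0]
grip_width: 0.0552
finger_force: 64.9
```

Request:
apply_moves(claw=[0.05,0.05], xyz=[[-0.001,0,0],[0,0,0]], twist=[[0,0,0],[0,0,0]])

```text
clock: 7.85
position: [0.578, 0.2278, 0.0313]
tool_rot: [-3.142, 0.0, 1.571]
force: [-0.1, 3.9, -3.5]
grip_width: 0.0551
finger_force: 64.9
```

Request:
apply_moves(claw=[0.05,0.05], xyz=[[-0.001,0,0],[0,0,0]], twist=[[0,0,0],[0,0,0]])

```text
clock: 8.05
position: [0.578, 0.2268, 0.0313]
tool_rot: [3.142, 0.0, 1.571]
force: [1.2, 2.8, -3.2]
grip_width: 0.0551
finger_force: 65.0
```

Request:
apply_moves(claw=[0.05,0.05], xyz=[[-0.001,0,0],[0,0,0]], twist=[[0,0,0],[0,0,0]])

```text
clock: 8.25
position: [0.5781, 0.226, 0.0313]
tool_rot: [3.141, -0.0, 1.571]
force: [0.8, 4.8, -1.7]
grip_width: 0.0552
finger_force: 64.8
```

Request:
apply_moves(claw=[0.05,0.05], xyz=[[-0.0005,0,0],[0,0,0]], twist=[[0,0,0],[0,0,0]])

```text
clock: 8.45
position: [0.578, 0.226, 0.0314]
tool_rot: [3.141, -0.001, 1.571]
force: [0.2, 6.9, -3.1]
grip_width: 0.0549
finger_force: 64.9
```

The dowel has seated: position stopped at y=0.226 with force at 6.9 N. Next I back off, set the block down, release, and turn the gripper 90° for the regrip.

Request:
apply_moves(claw=[0.05,0.05,0.05,0.05,0.05,0.085,0.085,0.085,0.085,0.085,0.085,0.085,0.085,0.085,0.085,0.085,0.085,0.085,0.085,0.085], xyz=[[0.011,0,0],[0.012,0,0],[0.012,0,0],[0.012,0,0],[0,0,0.002],[0,0,0],[0,0,0],[0,0,-0.025],[0,0,-0.025],[0,0,0],[0,0,0],[0,0,0],[0,0,0],[0,0,0],[0,0,0],[0,0,0],[0,0,0],[0,0,0],[0,0,0],[0,0,0]], twist=[[0,0,0],[0,0,0],[0,0,0],[0,0,0],[0,0,0],[0,0,0],[0,0,0],[0,0,0],[0,0,0],[0,0,-0.1428],[0,0,-0.1428],[0,0,-0.1428],[0,0,-0.1428],[0,0,-0.1428],[0,0,-0.1428],[0,0,-0.1428],[0,0,-0.1428],[0,0,-0.1428],[0,0,-0.1428],[0,0,-0.1428]])

```text
clock: 10.45
position: [0.5779, 0.273, 0.0792]
tool_rot: [3.141, -0.0, -3.135]
force: [-0.3, 0.5, -0.3]
grip_width: 0.085
finger_force: 0.0
```

Run:
```python
from h import *
np.set_printoptions(precision=4,suppress=True)
s=bot.observe();print(s['clock'],s['position'],s['tool_rot'],s['force'],s['qpos'][6])
w=snap('wrist','w3.png');t=snap('scene','s3.png')
for q in('mould','anvil'):print([(np.round(r['position'],3).tolist(),round(r['score'],2)) for r in bot.find_in('wrist',q)][:4])
i=t['img'][160:290,220:380]
cv2.imwrite('pics/c4.png',np.hstack([w['img'][:,:,::-1][:,80:432],cv2.resize(i[:,:,::-1],(448,384))]))
```

```text
10.45 [0.5779 0.273  0.0792] [ 3.1414 -0.0002 -3.1354] [-0.2987  0.4974 -0.2621] 0.957769762708849
[([0.6, 0.448, 0.036], 0.91), ([0.575, 0.275, 0.063], 0.64), ([0.449, 0.351, 0.04], 0.64)]
[([0.56, 0.175, 0.037], 0.78), ([0.65, 0.302, 0.029], 0.4)]
```

View pics/c4.png

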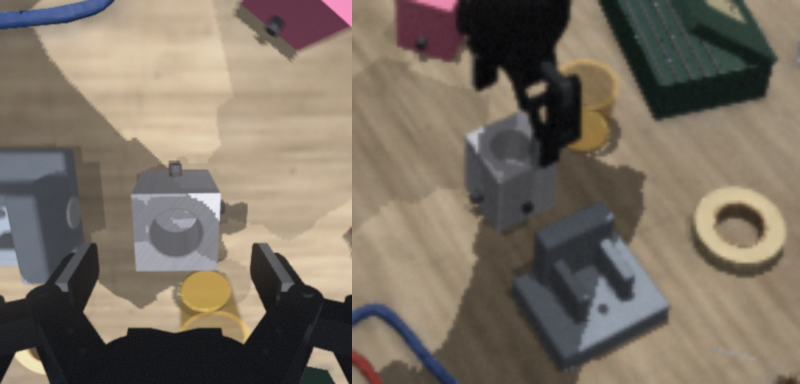

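The wrist view shows the block square and centred (crop pixels 135–218), with the boss on the left at (73,212). Next: regrip and turn by -90°.

Request:
apply_moves(claw=[0.085,0.085,0.085,0.055,0.05,0.05,0.05,0.05,0.05,0.05,0.05,0.05,0.05,0.05,0.05,0.05,0.05,0.05,0.05,0.05], xyz=[[0,0,0.025],[0,0,0.025],[0,0,0],[0,0,0],[0,0,0],[0,0,0],[0,0,0],[0,0,-0.002],[0,0,0],[0,0,0],[0,0,0],[0,0,0],[0,0,0],[0,0,0],[0,0,0],[0,0,0],[0,0,0],[0,0,0],[0,0,0],[0,0,0]], twist=[[0,0,0],[0,0,0],[0,0,0],[0,0,0],[0,0,0],[0,0,0],[0,0,0],[0,0,0],[0,0,0.1428],[0,0,0.1428],[0,0,0.1428],[0,0,0.1428],[0,0,0.1428],[0,0,0.1428],[0,0,0.1428],[0,0,0.1428],[0,0,0.1428],[0,0,0.1428],[0,0,0.1428],[0,0,0]])

```text
clock: 12.65
position: [0.5777, 0.2728, 0.0314]
tool_rot: [-3.141, 0.0, 1.568]
force: [-1.2, 0.4, -5.9]
grip_width: 0.0555
finger_force: 64.6
```

Request:
apply_moves(claw=[0.05,0.05,0.05,0.05,0.05,0.05,0.05], xyz=[[-0.005,0,0],[-0.007,0,0],[-0.008,0,0],[-0.006,0,0],[-0.004,0,0],[-0.002,0,0],[0,0,0]], twist=[[0,0,0],[0,0,0],[0,0,0],[0,0,0],[0,0,0],[0,0,0],[0,0,0]])

```text
clock: 13.35
position: [0.5781, 0.2402, 0.0313]
tool_rot: [3.142, -0.0, 1.571]
force: [0.7, -0.5, -5.9]
grip_width: 0.0549
finger_force: 64.6
```

Request:
apply_moves(claw=[0.05,0.05,0.05], xyz=[[-0.001,0,0],[-0.001,0,0],[0,0,0]], twist=[[0,0,0],[0,0,0],[0,0,0]])

```text
clock: 13.65
position: [0.578, 0.2385, 0.0313]
tool_rot: [-3.142, 0.0, 1.571]
force: [-0.1, -0.5, -5.5]
grip_width: 0.0551
finger_force: 64.6
```

Request:
apply_moves(claw=[0.05,0.05,0.05], xyz=[[-0.001,0,0],[-0.001,0,0],[0,0,0]], twist=[[0,0,0],[0,0,0],[0,0,0]])

```text
clock: 13.95
position: [0.578, 0.2363, 0.0313]
tool_rot: [-3.142, 0.0, 1.571]
force: [0.4, 0.2, -5.7]
grip_width: 0.0551
finger_force: 64.6
```

Request:
apply_moves(claw=[0.05,0.05,0.05], xyz=[[-0.001,0,0],[-0.001,0,0],[0,0,0]], twist=[[0,0,0],[0,0,0],[0,0,0]])

```text
clock: 14.25
position: [0.578, 0.2343, 0.0313]
tool_rot: [3.142, 0.0, 1.571]
force: [0.0, 0.6, -4.8]
grip_width: 0.055
finger_force: 64.6
```

Request:
apply_moves(claw=[0.05,0.05], xyz=[[-0.001,0,0],[0,0,0]], twist=[[0,0,0],[0,0,0]])

```text
clock: 14.45
position: [0.578, 0.2333, 0.0313]
tool_rot: [-3.142, 0.0, 1.571]
force: [0.1, 0.1, -4.9]
grip_width: 0.0551
finger_force: 64.6
```

Request:
apply_moves(claw=[0.05,0.05,0.05], xyz=[[-0.001,0,0],[-0.001,0,0],[0,0,0]], twist=[[0,0,0],[0,0,0],[0,0,0]])

```text
clock: 14.75
position: [0.578, 0.2312, 0.0313]
tool_rot: [-3.142, 0.0, 1.571]
force: [0.1, 0.5, -5.9]
grip_width: 0.055
finger_force: 64.6
```

Request:
apply_moves(claw=[0.05,0.05], xyz=[[-0.001,0,0],[0,0,0]], twist=[[0,0,0],[0,0,0]])

```text
clock: 14.95
position: [0.578, 0.2303, 0.0313]
tool_rot: [3.142, 0.0, 1.571]
force: [-0.6, 0.3, -5.0]
grip_width: 0.055
finger_force: 64.6
```

Request:
apply_moves(claw=[0.05,0.05], xyz=[[-0.001,0,0],[0,0,0]], twist=[[0,0,0],[0,0,0]])

```text
clock: 15.15
position: [0.578, 0.2293, 0.0313]
tool_rot: [-3.142, 0.0, 1.571]
force: [-0.4, 0.1, -5.6]
grip_width: 0.0548
finger_force: 64.6
```

Request:
apply_moves(claw=[0.05,0.05], xyz=[[-0.001,0,0],[0,0,0]], twist=[[0,0,0],[0,0,0]])

```text
clock: 15.35
position: [0.578, 0.2283, 0.0313]
tool_rot: [-3.142, 0.0, 1.571]
force: [-0.1, -0.7, -6.6]
grip_width: 0.055
finger_force: 64.6
```

Request:
apply_moves(claw=[0.05,0.05], xyz=[[-0.001,0,0],[0,0,0]], twist=[[0,0,0],[0,0,0]])

```text
clock: 15.55
position: [0.578, 0.2278, 0.0314]
tool_rot: [3.142, -0.0, 1.571]
force: [-0.4, 2.6, -6.2]
grip_width: 0.0549
finger_force: 64.6
```

Request:
apply_moves(claw=[0.05,0.05], xyz=[[-0.001,0,0],[0,0,0]], twist=[[0,0,0],[0,0,0]])

```text
clock: 15.75
position: [0.578, 0.2265, 0.0314]
tool_rot: [3.142, -0.0, 1.571]
force: [0.1, 3.0, -4.8]
grip_width: 0.0552
finger_force: 64.6
```

Request:
apply_moves(claw=[0.05,0.05], xyz=[[-0.0008,0,0],[0,0,0]], twist=[[0,0,0],[0,0,0]])

```text
clock: 15.95
position: [0.578, 0.2256, 0.0313]
tool_rot: [-3.142, 0.0, 1.571]
force: [0.3, 2.5, -5.2]
grip_width: 0.0554
finger_force: 64.6
```

Request:
apply_moves(claw=[0.05,0.05], xyz=[[-0.0006,0,0],[0,0,0]], twist=[[0,0,0],[0,0,0]])

```text
clock: 16.15
position: [0.578, 0.225, 0.0313]
tool_rot: [-3.142, 0.0, 1.571]
force: [-0.1, 2.9, -4.9]
grip_width: 0.0551
finger_force: 64.6
```

Request:
apply_moves(claw=[0.05,0.05], xyz=[[-0.0008,0,0],[0,0,0]], twist=[[0,0,0],[0,0,0]])

```text
clock: 16.35
position: [0.578, 0.2241, 0.0313]
tool_rot: [-3.142, 0.0, 1.571]
force: [0.1, 2.1, -4.8]
grip_width: 0.0553
finger_force: 64.6
```

Request:
apply_moves(claw=[0.05,0.05], xyz=[[-0.0006,0,0],[0,0,0]], twist=[[0,0,0],[0,0,0]])

```text
clock: 16.55
position: [0.578, 0.2236, 0.0313]
tool_rot: [-3.142, 0.0, 1.571]
force: [-0.3, 2.5, -4.1]
grip_width: 0.0552
finger_force: 64.6
```

Request:
apply_moves(claw=[0.05,0.05], xyz=[[-0.0008,0,0],[0,0,0]], twist=[[0,0,0],[0,0,0]])

```text
clock: 16.75
position: [0.578, 0.2227, 0.0313]
tool_rot: [-3.142, 0.0, 1.571]
force: [-0.2, 3.0, -4.6]
grip_width: 0.0553
finger_force: 64.6
```

Request:
apply_moves(claw=[0.05,0.05], xyz=[[-0.0006,0,0],[0,0,0]], twist=[[0,0,0],[0,0,0]])

```text
clock: 16.95
position: [0.578, 0.2226, 0.0314]
tool_rot: [3.141, -0.0, 1.571]
force: [-1.2, 5.2, -5.4]
grip_width: 0.0553
finger_force: 64.6
```

Request:
apply_moves(claw=[0.05,0.05], xyz=[[-0.0004,0,0],[0,0,0]], twist=[[0,0,0],[0,0,0]])

```text
clock: 17.15
position: [0.578, 0.2226, 0.0314]
tool_rot: [3.141, -0.001, 1.571]
force: [0.5, 6.9, -4.6]
grip_width: 0.0549
finger_force: 64.6
```

Request:
apply_moves(claw=[0.05,0.05,0.05,0.05,0.05,0.085,0.085,0.085,0.085,0.085,0.085,0.085,0.085,0.085,0.085,0.085,0.085,0.085,0.085,0.085], xyz=[[0.012,0,0],[0.013,0,0],[0.013,0,0],[0.013,0,0],[0,0,0.002],[0,0,0],[0,0,0],[0,0,-0.025],[0,0,-0.025],[0,0,0],[0,0,0],[0,0,0],[0,0,0],[0,0,0],[0,0,0],[0,0,0],[0,0,0],[0,0,0],[0,0,0],[0,0,0]], twist=[[0,0,0],[0,0,0],[0,0,0],[0,0,0],[0,0,0],[0,0,0],[0,0,0],[0,0,0],[0,0,0],[0,0,-0.1428],[0,0,-0.1428],[0,0,-0.1428],[0,0,-0.1428],[0,0,-0.1428],[0,0,-0.1428],[0,0,-0.1428],[0,0,-0.1428],[0,0,-0.1428],[0,0,-0.1428],[0,0,-0.1428]])

```text
clock: 19.15
position: [0.5782, 0.2729, 0.0794]
tool_rot: [-3.141, 0.0, -3.136]
force: [0.1, -0.2, -0.2]
grip_width: 0.0852
finger_force: 0.0
```

Request:
apply_moves(claw=[0.085,0.085,0.085,0.055,0.05,0.05,0.05,0.05,0.05,0.05,0.05,0.05,0.05,0.05,0.05,0.05,0.05,0.05,0.05,0.05], xyz=[[0,0,0.025],[0,0,0.025],[0,0,0],[0,0,0],[0,0,0],[0,0,0],[0,0,0],[0,0,-0.002],[0,0,0],[0,0,0],[0,0,0],[0,0,0],[0,0,0],[0,0,0],[0,0,0],[0,0,0],[0,0,0],[0,0,0],[0,0,0],[0,0,0]], twist=[[0,0,0],[0,0,0],[0,0,0],[0,0,0],[0,0,0],[0,0,0],[0,0,0],[0,0,0],[0,0,0.1428],[0,0,0.1428],[0,0,0.1428],[0,0,0.1428],[0,0,0.1428],[0,0,0.1428],[0,0,0.1428],[0,0,0.1428],[0,0,0.1428],[0,0,0.1428],[0,0,0.1428],[0,0,0]])

```text
clock: 21.15
position: [0.5777, 0.2731, 0.0315]
tool_rot: [-3.141, 0.0, 1.569]
force: [-0.4, 0.2, -4.8]
grip_width: 0.0549
finger_force: 64.6
```

Request:
apply_moves(claw=[0.05,0.05,0.05,0.05,0.05,0.05,0.05], xyz=[[-0.005,0,0],[-0.007,0,0],[-0.008,0,0],[-0.006,0,0],[-0.004,0,0],[-0.002,0,0],[0,0,0]], twist=[[0,0,0],[0,0,0],[0,0,0],[0,0,0],[0,0,0],[0,0,0],[0,0,0]])

```text
clock: 21.85
position: [0.5781, 0.2406, 0.0314]
tool_rot: [3.142, -0.0, 1.571]
force: [-0.3, -0.8, -5.6]
grip_width: 0.0552
finger_force: 64.6
```

Request:
apply_moves(claw=[0.05,0.05,0.05], xyz=[[-0.001,0,0],[-0.001,0,0],[0,0,0]], twist=[[0,0,0],[0,0,0],[0,0,0]])

```text
clock: 22.15
position: [0.578, 0.2389, 0.0313]
tool_rot: [-3.142, 0.0, 1.571]
force: [0.7, 0.9, -4.9]
grip_width: 0.055
finger_force: 64.6
```

Request:
apply_moves(claw=[0.05,0.05,0.05], xyz=[[-0.001,0,0],[-0.001,0,0],[0,0,0]], twist=[[0,0,0],[0,0,0],[0,0,0]])

```text
clock: 22.45
position: [0.578, 0.2366, 0.0313]
tool_rot: [-3.142, 0.0, 1.571]
force: [0.3, -0.7, -5.8]
grip_width: 0.055
finger_force: 64.6
```

Request:
apply_moves(claw=[0.05,0.05,0.05], xyz=[[-0.001,0,0],[-0.001,0,0],[0,0,0]], twist=[[0,0,0],[0,0,0],[0,0,0]])

```text
clock: 22.75
position: [0.578, 0.2346, 0.0313]
tool_rot: [-3.142, 0.0, 1.571]
force: [-0.1, -0.6, -4.5]
grip_width: 0.0552
finger_force: 64.6
```

Request:
apply_moves(claw=[0.05,0.05], xyz=[[-0.001,0,0],[0,0,0]], twist=[[0,0,0],[0,0,0]])

```text
clock: 22.95
position: [0.578, 0.2337, 0.0313]
tool_rot: [-3.142, 0.0, 1.571]
force: [-0.6, 0.2, -5.5]
grip_width: 0.0554
finger_force: 64.6
```

Request:
apply_moves(claw=[0.05,0.05], xyz=[[-0.001,0,0],[0,0,0]], twist=[[0,0,0],[0,0,0]])

```text
clock: 23.15
position: [0.578, 0.2327, 0.0313]
tool_rot: [-3.142, 0.0, 1.571]
force: [-0.1, -0.8, -5.2]
grip_width: 0.0549
finger_force: 64.6
```

Request:
apply_moves(claw=[0.05,0.05], xyz=[[-0.001,0,0],[0,0,0]], twist=[[0,0,0],[0,0,0]])

```text
clock: 23.35
position: [0.578, 0.2317, 0.0313]
tool_rot: [-3.142, 0.0, 1.571]
force: [-0.8, 0.7, -5.3]
grip_width: 0.0552
finger_force: 64.6
```

Request:
apply_moves(claw=[0.05,0.05], xyz=[[-0.001,0,0],[0,0,0]], twist=[[0,0,0],[0,0,0]])

```text
clock: 23.55
position: [0.578, 0.2309, 0.0313]
tool_rot: [-3.142, -0.0, 1.571]
force: [-0.3, -0.0, -4.9]
grip_width: 0.0549
finger_force: 64.7
```

Request:
apply_moves(claw=[0.05,0.05], xyz=[[-0.001,0,0],[0,0,0]], twist=[[0,0,0],[0,0,0]])

```text
clock: 23.75
position: [0.578, 0.2301, 0.0313]
tool_rot: [3.142, -0.0, 1.571]
force: [-0.4, 2.4, -5.3]
grip_width: 0.0554
finger_force: 64.7
```

Request:
apply_moves(claw=[0.05,0.05], xyz=[[-0.001,0,0],[0,0,0]], twist=[[0,0,0],[0,0,0]])

```text
clock: 23.95
position: [0.578, 0.2288, 0.0313]
tool_rot: [3.142, -0.0, 1.571]
force: [0.3, 2.8, -4.8]
grip_width: 0.0549
finger_force: 64.7
```

Request:
apply_moves(claw=[0.05,0.05], xyz=[[-0.0008,0,0],[0,0,0]], twist=[[0,0,0],[0,0,0]])

```text
clock: 24.15
position: [0.578, 0.228, 0.0313]
tool_rot: [3.142, 0.0, 1.571]
force: [-0.8, 2.0, -4.8]
grip_width: 0.0553
finger_force: 64.7
```

Request:
apply_moves(claw=[0.05,0.05], xyz=[[-0.0006,0,0],[0,0,0]], twist=[[0,0,0],[0,0,0]])

```text
clock: 24.35
position: [0.578, 0.2274, 0.0313]
tool_rot: [-3.142, -0.0, 1.571]
force: [-0.5, 3.4, -4.5]
grip_width: 0.0551
finger_force: 64.7
```

Request:
apply_moves(claw=[0.05,0.05], xyz=[[-0.0008,0,0],[0,0,0]], twist=[[0,0,0],[0,0,0]])

```text
clock: 24.55
position: [0.578, 0.2265, 0.0313]
tool_rot: [3.142, 0.0, 1.571]
force: [-0.5, 2.8, -4.9]
grip_width: 0.0553
finger_force: 64.7
```

Request:
apply_moves(claw=[0.05,0.05], xyz=[[-0.0006,0,0],[0,0,0]], twist=[[0,0,0],[0,0,0]])

```text
clock: 24.75
position: [0.578, 0.226, 0.0313]
tool_rot: [3.142, 0.0, 1.571]
force: [-0.4, 2.9, -3.9]
grip_width: 0.0555
finger_force: 64.7
```

Request:
apply_moves(claw=[0.05,0.05], xyz=[[-0.0008,0,0],[0,0,0]], twist=[[0,0,0],[0,0,0]])

```text
clock: 24.95
position: [0.578, 0.2252, 0.0313]
tool_rot: [3.142, 0.0, 1.571]
force: [-1.0, 2.4, -4.7]
grip_width: 0.055
finger_force: 64.7
```

Request:
apply_moves(claw=[0.05,0.05], xyz=[[-0.0006,0,0],[0,0,0]], twist=[[0,0,0],[0,0,0]])

```text
clock: 25.15
position: [0.578, 0.2246, 0.0313]
tool_rot: [-3.142, 0.0, 1.571]
force: [-0.9, 3.0, -4.4]
grip_width: 0.0551
finger_force: 64.7
```

Request:
apply_moves(claw=[0.05,0.05], xyz=[[-0.0008,0,0],[0,0,0]], twist=[[0,0,0],[0,0,0]])

```text
clock: 25.35
position: [0.578, 0.2237, 0.0313]
tool_rot: [-3.142, 0.0, 1.571]
force: [-1.0, 3.2, -3.7]
grip_width: 0.0554
finger_force: 64.8
```

Request:
apply_moves(claw=[0.05,0.05], xyz=[[-0.0006,0,0],[0,0,0]], twist=[[0,0,0],[0,0,0]])

```text
clock: 25.55
position: [0.578, 0.2232, 0.0313]
tool_rot: [-3.142, 0.0, 1.571]
force: [-0.9, 3.3, -4.2]
grip_width: 0.0552
finger_force: 64.8
```

Request:
apply_moves(claw=[0.05,0.05], xyz=[[-0.0006,0,0],[0,0,0]], twist=[[0,0,0],[0,0,0]])

```text
clock: 25.75
position: [0.578, 0.2229, 0.0313]
tool_rot: [3.142, -0.0, 1.571]
force: [-1.0, 5.1, -4.7]
grip_width: 0.0552
finger_force: 64.8
```

Request:
apply_moves(claw=[0.05,0.05], xyz=[[-0.0006,0,0],[0,0,0]], twist=[[0,0,0],[0,0,0]])

```text
clock: 25.95
position: [0.578, 0.2228, 0.0314]
tool_rot: [3.141, -0.001, 1.571]
force: [0.1, 7.5, -3.9]
grip_width: 0.0552
finger_force: 64.8
```

Third dowel is seated (7.5 N). Same cycle for the fourth.

Request:
apply_moves(claw=[0.05,0.05,0.05,0.05,0.05,0.085,0.085,0.085,0.085,0.085,0.085,0.085,0.085,0.085,0.085,0.085,0.085,0.085,0.085,0.085], xyz=[[0.012,0,0],[0.013,0,0],[0.013,0,0],[0.013,0,0],[0,0,0.002],[0,0,0],[0,0,0],[0,0,-0.025],[0,0,-0.025],[0,0,0],[0,0,0],[0,0,0],[0,0,0],[0,0,0],[0,0,0],[0,0,0],[0,0,0],[0,0,0],[0,0,0],[0,0,0]], twist=[[0,0,0],[0,0,0],[0,0,0],[0,0,0],[0,0,0],[0,0,0],[0,0,0],[0,0,0],[0,0,0],[0,0,-0.1428],[0,0,-0.1428],[0,0,-0.1428],[0,0,-0.1428],[0,0,-0.1428],[0,0,-0.1428],[0,0,-0.1428],[0,0,-0.1428],[0,0,-0.1428],[0,0,-0.1428],[0,0,-0.1428]])

```text
clock: 27.95
position: [0.5782, 0.2733, 0.0794]
tool_rot: [3.142, 0.0, -3.136]
force: [-0.6, -0.5, -0.1]
grip_width: 0.0849
finger_force: 0.0
```

Request:
apply_moves(claw=[0.085,0.085,0.085,0.055,0.05,0.05,0.05,0.05,0.05,0.05,0.05,0.05,0.05,0.05,0.05,0.05,0.05,0.05,0.05,0.05], xyz=[[0,0,0.025],[0,0,0.025],[0,0,0],[0,0,0],[0,0,0],[0,0,0],[0,0,0],[0,0,-0.002],[0,0,0],[0,0,0],[0,0,0],[0,0,0],[0,0,0],[0,0,0],[0,0,0],[0,0,0],[0,0,0],[0,0,0],[0,0,0],[0,0,0]], twist=[[0,0,0],[0,0,0],[0,0,0],[0,0,0],[0,0,0],[0,0,0],[0,0,0],[0,0,0],[0,0,0.1428],[0,0,0.1428],[0,0,0.1428],[0,0,0.1428],[0,0,0.1428],[0,0,0.1428],[0,0,0.1428],[0,0,0.1428],[0,0,0.1428],[0,0,0.1428],[0,0,0.1428],[0,0,0]])

```text
clock: 29.95
position: [0.5777, 0.2733, 0.0315]
tool_rot: [-3.141, 0.0, 1.569]
force: [-0.1, 0.5, -6.2]
grip_width: 0.0548
finger_force: 64.6
```

Request:
apply_moves(claw=[0.05,0.05,0.05,0.05,0.05,0.05,0.05], xyz=[[-0.005,0,0],[-0.007,0,0],[-0.008,0,0],[-0.006,0,0],[-0.004,0,0],[-0.002,0,0],[0,0,0]], twist=[[0,0,0],[0,0,0],[0,0,0],[0,0,0],[0,0,0],[0,0,0],[0,0,0]])

```text
clock: 30.65
position: [0.5781, 0.2408, 0.0314]
tool_rot: [3.142, -0.0, 1.571]
force: [-0.2, 0.0, -6.0]
grip_width: 0.0551
finger_force: 64.6
```

Request:
apply_moves(claw=[0.05,0.05,0.05], xyz=[[-0.001,0,0],[-0.001,0,0],[0,0,0]], twist=[[0,0,0],[0,0,0],[0,0,0]])

```text
clock: 30.95
position: [0.5779, 0.2391, 0.0313]
tool_rot: [-3.142, 0.0, 1.571]
force: [-0.2, 0.2, -5.7]
grip_width: 0.0552
finger_force: 64.6
```

Request:
apply_moves(claw=[0.05,0.05,0.05], xyz=[[-0.001,0,0],[-0.001,0,0],[0,0,0]], twist=[[0,0,0],[0,0,0],[0,0,0]])

```text
clock: 31.25
position: [0.578, 0.2369, 0.0313]
tool_rot: [-3.142, 0.0, 1.571]
force: [-0.7, -0.1, -5.5]
grip_width: 0.055
finger_force: 64.6
```

Request:
apply_moves(claw=[0.05,0.05], xyz=[[-0.001,0,0],[0,0,0]], twist=[[0,0,0],[0,0,0]])

```text
clock: 31.45
position: [0.578, 0.2359, 0.0313]
tool_rot: [-3.142, 0.0, 1.571]
force: [-0.1, -0.7, -5.1]
grip_width: 0.0552
finger_force: 64.6
```

Request:
apply_moves(claw=[0.05,0.05], xyz=[[-0.001,0,0],[0,0,0]], twist=[[0,0,0],[0,0,0]])

```text
clock: 31.65
position: [0.578, 0.2349, 0.0313]
tool_rot: [-3.142, 0.0, 1.571]
force: [0.2, -0.1, -6.4]
grip_width: 0.055
finger_force: 64.6
```

Request:
apply_moves(claw=[0.05,0.05], xyz=[[-0.001,0,0],[0,0,0]], twist=[[0,0,0],[0,0,0]])

```text
clock: 31.85
position: [0.578, 0.2339, 0.0313]
tool_rot: [-3.142, 0.0, 1.571]
force: [0.2, -0.2, -6.7]
grip_width: 0.0552
finger_force: 64.6
```

Request:
apply_moves(claw=[0.05,0.05], xyz=[[-0.001,0,0],[0,0,0]], twist=[[0,0,0],[0,0,0]])

```text
clock: 32.05
position: [0.578, 0.2329, 0.0313]
tool_rot: [-3.142, 0.0, 1.571]
force: [-0.7, -2.0, -5.7]
grip_width: 0.0555
finger_force: 64.6
```

Request:
apply_moves(claw=[0.05,0.05], xyz=[[-0.001,0,0],[0,0,0]], twist=[[0,0,0],[0,0,0]])

```text
clock: 32.25
position: [0.578, 0.2319, 0.0313]
tool_rot: [3.142, 0.0, 1.571]
force: [0.7, 1.0, -4.8]
grip_width: 0.0549
finger_force: 64.6
```

Request:
apply_moves(claw=[0.05,0.05], xyz=[[-0.001,0,0],[0,0,0]], twist=[[0,0,0],[0,0,0]])

```text
clock: 32.45
position: [0.578, 0.2309, 0.0313]
tool_rot: [-3.142, 0.0, 1.571]
force: [0.3, 0.3, -4.5]
grip_width: 0.0553
finger_force: 64.6
```

Request:
apply_moves(claw=[0.05,0.05], xyz=[[-0.001,0,0],[0,0,0]], twist=[[0,0,0],[0,0,0]])

```text
clock: 32.65
position: [0.578, 0.2299, 0.0313]
tool_rot: [3.142, 0.0, 1.571]
force: [-0.5, 0.3, -5.0]
grip_width: 0.0548
finger_force: 64.6
```

Request:
apply_moves(claw=[0.05,0.05], xyz=[[-0.001,0,0],[0,0,0]], twist=[[0,0,0],[0,0,0]])

```text
clock: 32.85
position: [0.578, 0.2289, 0.0313]
tool_rot: [3.142, 0.0, 1.571]
force: [0.3, -0.4, -5.2]
grip_width: 0.0553
finger_force: 64.6
```

Request:
apply_moves(claw=[0.05,0.05], xyz=[[-0.001,0,0],[0,0,0]], twist=[[0,0,0],[0,0,0]])

```text
clock: 33.05
position: [0.578, 0.2283, 0.0313]
tool_rot: [3.142, -0.0, 1.571]
force: [-0.9, 2.8, -5.2]
grip_width: 0.0553
finger_force: 64.6
```

Contact at about 0.2286.

Request:
apply_moves(claw=[0.05,0.05], xyz=[[-0.0008,0,0],[0,0,0]], twist=[[0,0,0],[0,0,0]])

```text
clock: 33.25
position: [0.578, 0.2274, 0.0313]
tool_rot: [3.142, -0.0, 1.571]
force: [-1.0, 2.9, -5.0]
grip_width: 0.0552
finger_force: 64.6
```

Request:
apply_moves(claw=[0.05,0.05], xyz=[[-0.0006,0,0],[0,0,0]], twist=[[0,0,0],[0,0,0]])

```text
clock: 33.45
position: [0.578, 0.2266, 0.0313]
tool_rot: [-3.142, -0.0, 1.571]
force: [-0.4, 2.7, -4.0]
grip_width: 0.0556
finger_force: 64.6
```

Request:
apply_moves(claw=[0.05,0.05], xyz=[[-0.0008,0,0],[0,0,0]], twist=[[0,0,0],[0,0,0]])

```text
clock: 33.65
position: [0.578, 0.2257, 0.0313]
tool_rot: [3.142, 0.0, 1.571]
force: [0.0, 2.6, -6.2]
grip_width: 0.0552
finger_force: 64.6
```

Request:
apply_moves(claw=[0.05,0.05], xyz=[[-0.0006,0,0],[0,0,0]], twist=[[0,0,0],[0,0,0]])

```text
clock: 33.85
position: [0.578, 0.2251, 0.0313]
tool_rot: [3.142, 0.0, 1.571]
force: [0.3, 2.8, -5.9]
grip_width: 0.055
finger_force: 64.6
```

Request:
apply_moves(claw=[0.05,0.05], xyz=[[-0.0008,0,0],[0,0,0]], twist=[[0,0,0],[0,0,0]])

```text
clock: 34.05
position: [0.578, 0.2243, 0.0313]
tool_rot: [-3.142, 0.0, 1.571]
force: [-0.2, 3.4, -5.3]
grip_width: 0.0556
finger_force: 64.6
```

Request:
apply_moves(claw=[0.05,0.05], xyz=[[-0.0006,0,0],[0,0,0]], twist=[[0,0,0],[0,0,0]])

```text
clock: 34.25
position: [0.578, 0.2238, 0.0313]
tool_rot: [3.142, 0.0, 1.571]
force: [0.4, 3.1, -4.7]
grip_width: 0.055
finger_force: 64.6
```

Request:
apply_moves(claw=[0.05,0.05], xyz=[[-0.0008,0,0],[0,0,0]], twist=[[0,0,0],[0,0,0]])

```text
clock: 34.45
position: [0.578, 0.2233, 0.0313]
tool_rot: [3.142, -0.0, 1.571]
force: [-0.9, 4.9, -4.5]
grip_width: 0.0551
finger_force: 64.8
```

Request:
apply_moves(claw=[0.05,0.05], xyz=[[-0.0006,0,0],[0,0,0]], twist=[[0,0,0],[0,0,0]])

```text
clock: 34.65
position: [0.5779, 0.2232, 0.0314]
tool_rot: [3.141, -0.001, 1.571]
force: [0.5, 7.2, -4.4]
grip_width: 0.0548
finger_force: 64.8
```

All four are seated. I'll back off, set the block down clear of the stop, release, rise and inspect.

Request:
apply_moves(claw=[0.05,0.05,0.05,0.05,0.05,0.05,0.05,0.085,0.085,0.085,0.085,0.085,0.085,0.085,0.085], xyz=[[0.012,0,0],[0.016,0,0],[0.016,-0.006,0],[0.016,-0.006,0],[0.012,-0.005,0],[0.006,-0.003,0],[0,0,0.002],[0,0,0],[0,0,0],[0,0,0],[0,0,-0.02],[0,0,-0.03],[0,0,-0.03],[0,0,-0.02],[0,0,0]], twist=[[0,0,0],[0,0,0],[0,0,0],[0,0,0],[0,0,0],[0,0,0],[0,0,0],[0,0,0],[0,0,0],[0,0,0],[0,0,0],[0,0,0],[0,0,0],[0,0,0],[0,0,0]])

```text
clock: 36.15
position: [0.5593, 0.3008, 0.132]
tool_rot: [3.138, -0.002, 1.57]
force: [0.3, -0.5, -0.7]
grip_width: 0.0851
finger_force: 0.0
```

Run:
```python
from h import *
np.set_printoptions(precision=4,suppress=True)
s=bot.observe();print(s['clock'],s['position'],s['tool_rot'],s['force'],s['qpos'][6])
w=snap('wrist','w5.png');t=snap('scene','s5.png')
i=t['img'][150:290,220:388]
f=w['img'][110:330,150:362]
cv2.imwrite('pics/c5.png',np.hstack([cv2.resize(f[:,:,::-1],(424,440),interpolation=cv2.INTER_CUBIC),cv2.resize(i[:,:,::-1],(376,440),interpolation=cv2.INTER_CUBIC)]))
for a in (0,):
  P=[[.558+a*.028,.30+b*.028,.064] for a,b in((1,1),(-1,1),(-1,-1),(1,-1))];print(proj(w,P))
```

```text
36.15 [0.5593 0.3008 0.132 ] [ 3.1382 -0.0022  1.5705] [ 0.3449 -0.487  -0.7239] -0.278624333757036
[[286.0583 174.2658]
 [217.4552 174.363 ]
 [220.2243 236.1556]
 [283.7476 236.0307]]
```

View pics/c5.png

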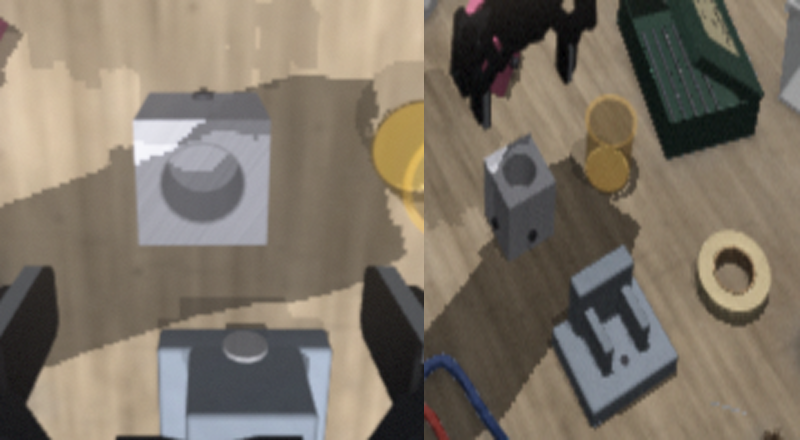

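The image shows the block upright and clear of the stop, with only short dowel ends showing. The stop, jar and tape are where they were. Handing in.

```bash
python3 -c "
from workcell import bot
print(bot.job_done())"
```

```text
the job is handed in; nothing more can be done
None
```

I pressed all four dowels until the force rose to 7–7.5 N with the block no longer advancing. The block now stands upright and released, about 80 mm from the stop's boss. The last images show the stop, jar and tape undisturbed; the beaker was outside those crops, but the arm never went near it. The job is handed in at about 36 s, and the hand-in call returned no verdict.

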